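# Gauge the bore depth of a shoe last

## Task

Take the depth rod from its wooden stand, slide it into the bore on top of the green shoe last and push it down, cork disc and all, until it bottoms; confirm with a firm push without forcing it, then let go and leave the rod standing in the bore. Then slide the pointer beside the last up until its red tongue is level with the top of the rod's blue knob, so that the exposed length can be read there, and let go. Leave the other things on the bench where they are.

Things in the scene. Friction and masses are not known exactly. Their poses are not given: they have to be found in the camera images.
- rod: loose aluminium depth rod, 110 g, 14 mm across, foot tapered to 10 mm, blue round knob on top (26 mm across, 22 mm tall: grip it round the sides); 165 mm from foot to knob top. Origin: centre of the foot's underside; z up the rod. It starts upright in the wooden stand, foot 10 mm above the bench.
- rod_top (a point): centre of the flat top of the rod's blue knob, 165 mm above the rod's foot
- stand: fixed light wooden block 80 x 80 x 45 mm whose central hole (15.6 mm across, 35 mm deep) holds the rod upright. Origin: centre of its underside on the bench.
- last: fixed plywood board with a green shoe last, toe to local +x. Origin: on the bench under the bore; z up. The bore is a vertical blind hole 15.6 mm across in the brass plate on the last's top (44 x 44 mm, 102 mm above the bench); its unseen bottom lets the rod in 45 to 72 mm. A dark column for the pointer stands at local (0, +110) mm, its collar 36 mm across, 128 mm high.
- bore_mouth (a point): centre of the bore's mouth, in the top face of the brass plate; the mouth is countersunk by 5 mm at 45 degrees (25 mm across at the top face)
- cork: cork disc stuck part way down the bore, 10 to 20 mm above its lowest place; origin: centre of its upper face. Friction of 4 N: it carries the rod's weight, slides under a push until it lies on the solid bottom, and stays where left. Bottomed: 15 N moves it no further. Firm push: over 8 N on the cork, kept for over a quarter second at rest; forcing: over 35 N on it or, jamming included, 60 N on the last.
- pointer (a joint): height of the sliding pointer stem in m: 0 = lowest, 0.085 = highest, grows upward. The stem slides straight up and down in the column with about 4 N of friction and stays where it is left. It starts low, always well below its final height.
- pointer_tip (a point): tip of the pointer's red tongue, on its upper face; the tongue is 5 mm thick, points from the stem towards the bore and ends 65 mm from the bore's axis. 150 mm above the bench at joint 0.
- pointer_knob (a point): middle of the stem's black round knob (26 mm across, 22 mm tall), 33 mm above and 45 mm to the side of the tongue's tip: grip it round its sides from above. The knob's underside is 22 mm above the tongue.
- tin: open steel tin 90 x 90 x 35 mm, bystander
- brush: brush lying on the bench, bystander
- can: can with a yellow label, 80 mm across, 100 mm tall, bystander
- spool: red spool, 44 mm across, 55 mm tall, bystander
- heel: black rubber heel block 75 x 66 x 28 mm, bystander
- mug: blue mug 85 mm tall, bystander
Not all that is in view belongs to the job. Of the things shaped like the rod, the aluminium one is meant.

How it is judged (in metres and radians):
On the way, in this order (a step that is already met when the one before it is completed fails the run):
1. the rod stands in the bore on the cork and is pressed on its solid bottom with more than 8 N, no longer moving (horizontal distance between rod and bore_mouth below 0.005 m and distance between rod and cork below 0.005 m and contact force between rod and cork above 8 N and linear speed of rod below 0.006 m/s), for 0.25 s.
2. the red tongue is level with the top of the rod's knob (horizontal distance between rod and bore_mouth below 0.005 m and distance between rod and cork below 0.005 m and z of pointer_tip in the frame of rod_top between -0.004 and 0.004 m), for 0.2 s.
At the end, for the whole second after the job is handed in: The rod stands free and at rest in the bore, its foot on the bottomed cork (within 5 mm of the centre of the cork's upper face and of the bore's axis, tilt under 0.06 rad), and the pointer rests with the upper face of its tongue within 4 mm of the height of the rod's top (all of step 2 and linear speed of rod below 0.01 m/s and velocity of joint pointer between -0.003 and 0.003 m/s and angle between rod's own z axis and vertical below 0.06 rad); the robot touches nothing.
It fails at once if the rod is forced: more than 35 N on the cork, or more than 60 N on the last in all (contact force between rod and last above 60 N or contact force between rod and cork above 35 N).
It fails at once if a bystander is shifted by more than 30 mm (distance of any of tin, brush, can, spool, heel, mug from where it was at the start of the episode above 0.03 m).
It also fails if it takes over 69 s, if anything falls off the work surface, if the arm or the gripper's body presses on something with over 40 N, if the wrist force passes 120 N, or if a joint passes its speed limit or range.

## Robot

A 6-joint arm with a two-finger parallel gripper is mounted at the origin on the work surface. World frame = base frame: x ahead of the robot, y to its left, z up, the work surface at z = 0. Lengths are in mm, angles in rad, forces in N, time in s.
With the tool pointing down it reaches from about 350 to 775 mm from the base axis. Payload 7.3 kg.
Tool frame: the origin (TCP) lies midway between the tips of the shut fingers; the grasp point (between the pads) lies 19 mm behind it; z points along the fingers, y is the line along which they close (so a half turn about z gives the same grasp; the last joint's range is limited). The gripper opens to 92 mm and grips with 3 to 60 N. Pads are 19 mm wide; open, the fingers measure 130 mm over their backs; the gripper's body (75 mm by 190 mm) begins 47 mm behind the grasp point.
Start: joints at [-1.437, 0.342, 1.524, -0, 1.275, -0.146], TCP at [145.008, -504.596, 226.741] pointing down, gripper open.
Joint ranges: [-2.53, 2.53], [-0.77, 2.02], [0.04, 2.7], [-1, 4.14], [0.28, 2.66], [-3.11, 3.11]. Speed limits (rad/s): [2.57, 2.57, 3.14, 3.14, 3.14, 3.14].

## Interface

Orientations are given as [roll, pitch, yaw] about the fixed x, y, z axes, in that order (R = Rz(yaw) Ry(pitch) Rx(roll)).
In Python, from plant import bot gives the robot as it stands. The module is installed in compiled form; this text tells all that it offers.
- The arm moves only by the shell command python3 -m crank 'ROWS' [OPENING]. ROWS is JSON, a list of rows, each a list of 6 numbers: the shift along the tool's x, y, z in m, then the turn, a rotation vector about the tool's x, y, z in rad. In form: [[dx, dy, dz, wx, wy, wz], ...]. A call has 1 to 5 rows; each row shifts and turns the commanded pose from where the row before left it, along the tool's axes as they then stand; what a row does not reach is not made up. A row lasts 1/8 s, in which the tool goes at most 62.5 mm and 10.7 degrees, less where a joint would pass 70% of its speed; a pose out of reach is approached as far as the arm can. A call is refused whole if a number of a shift passes 0.0625 or a number of a turn 0.188, either way. A call with a gripper value outside its range is refused whole. OPENING is the opening in per cent of the stroke, from 0 (shut) to 100 (fully open), set as the call begins (- or left out, the last holds). The fingers move at their own pace and stop on an object; the grip force is fixed at half the most. Time passes only in rows, so rows that do not move let the fingers close. It gives the time, the measured TCP pose, the force, the opening and the grip force at its end, in the units of the state.
- bot.get_obs(): the state, without advancing time (a new reading comes with each control period).
- bot.capture(name): name is "side" or "top"; returns a dict with "color" (420x560x3 uint8, blue, green, red), "fov_y" (degrees; the focal length in pixels is half the picture's height over the tangent of half this angle, whatever the lens; pixels are square), "cx", "cy" (the principal point, pixels), "k1" (the pictures are not rectified: a ray, as slopes to the right and down, at radius r is drawn at 1 + k1 r^2 times it, then the intrinsics apply), "extrinsics" (4x4, takes a point from world to camera coordinates). Camera axes: x right, y up, looking along -z (the intrinsics and any distortion apply to the point x, -y, -z); pixel columns grow to the right and rows downward; lengths in mm; the calibration is good to about 2 mm. A picture is of the moment at which its call begins. There is no depth.
- bot.close_job(): hands the job in; it is judged then, once.
The state is a dict: "time": time; "joint_positions": joint angles; "dq": joint speeds; "tau": joint torques, N m; "tool_pos": TCP position; "tcp_rot": TCP orientation; "contact_force": force on the tool from outside, world axes, zero at the start; "moment": the same for the moment, N m; "grip_width": finger opening in mm; "finger_force": force on a finger pad.
Only numpy, scipy, OpenCV 4.12 (cv2) and the standard library are available. Lean on these libraries where they do the work, as an engineer would, in place of code of your own. Each camera call takes 0.05 s, during which the arm holds its last target. There are 200 camera calls.

## Working session

There is one attempt and no reset: what is moved stays moved. The work goes in short steps, Python scripts to look and compute and a shell command to move; the robot and the scene stay as the last step left them, time stands still between calls to the robot, and variables do not carry over. Pictures are saved under pics/ and viewed, at most 10 in all, crops included, and the job is handed in when it is done.

```bash
mkdir -p pics
python3 - <<'E'
from plant import bot
import cv2,numpy as np
for n in("side","top"):
    c=bot.capture(n); cv2.imwrite(f"pics/{n}0.png",c["color"]); print(n,c["fov_y"],c["cx"],c["cy"],c["k1"]); print(np.round(c["extrinsics"],3).tolist())
o=bot.get_obs(); print(o)
E
```

```text
side 48.69613693719158 278.6048159175772 209.7445361288937 -0.06186725075149402
[[-0.834, -0.552, 0.012, 389.833], [0.31, -0.449, 0.838, -278.292], [-0.457, 0.703, 0.545, -992.206], [0.0, 0.0, 0.0, 1.0]]
top 54.64687722512412 275.15879948372657 207.17444105682102 -0.07220890477624545
[[0.007, -1.0, 0.009, -78.349], [0.996, 0.008, 0.087, -494.817], [-0.087, 0.008, 0.996, -1347.091], [0.0, 0.0, 0.0, 1.0]]
{'time': 0.1, 'joint_positions': array([-1.43703265e+00,  3.42638520e-01,  1.52492640e+00, -3.36564359e-05,
        1.27542468e+00, -1.45999299e-01]), 'dq': array([ 4.83111863e-04, -3.06915342e-04, -3.97150941e-03,  4.55141848e-04,
        4.56526967e-05,  7.46383110e-05]), 'tau': array([ 1.74048026e-03, -4.32003164e+01, -2.44694585e+01,  7.19188456e-02,
        5.26377093e-02, -4.17495517e-05]), 'tool_pos': array([ 144.92836246, -504.20938728,  226.12029926]), 'tcp_rot': array([-3.14020588e+00, -1.71386944e-04,  2.79772682e-01]), 'contact_force': array([-0.3092882 ,  0.74432877, -0.83720044]), 'moment': array([ 0.00661305, -0.01061486, -0.03273952]), 'finger_force': 0.0, 'grip_width': 91.84701397920605}
```

View pics/side0.png

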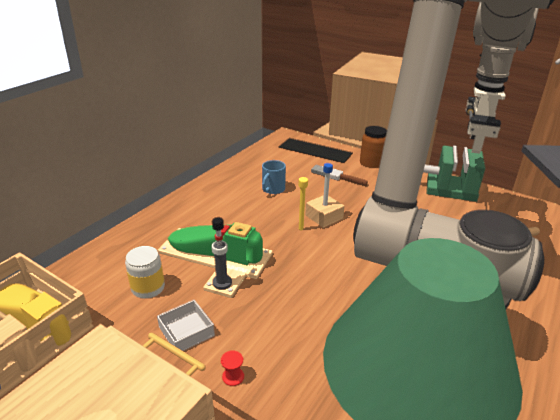

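View pics/top0.png

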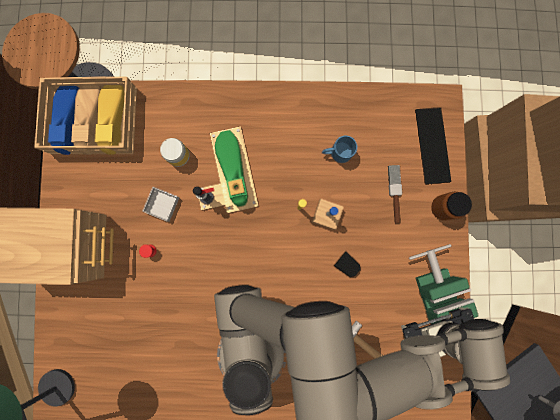

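The side view shows the rod's blue knob at about (328,168), the yellow look-alike at (303,182), the brass plate at (240,230) and the pointer knob at (218,223). In the top view the blue knob is at (334,211), the yellow one at (303,203), the brass plate at (237,187) and the pointer at about (200,190).

```bash
cat > h.py <<'E'
from plant import bot
import cv2,numpy as np
def cap(n): return bot.capture(n)
def ray(c,uv):
    f=210/np.tan(np.radians(c["fov_y"]/2)); K=np.array([[f,0,c["cx"]],[0,f,c["cy"]],[0,0,1.]])
    x,y=cv2.undistortPoints(np.array([[uv]],float),K,np.array([c["k1"],0,0,0.]))[0,0]
    E=c["extrinsics"];R=E[:3,:3]; return -R.T@E[:3,3], R.T@np.array([x,-y,-1.])
def plane(c,uv,z):
    o,d=ray(c,uv); return o+d*(z-o[2])/d[2]
def tri(r1,r2):
    A=np.c_[r1[1],-r2[1]]; s=np.linalg.lstsq(A,r2[0]-r1[0],rcond=None)[0]
    p,q=r1[0]+s[0]*r1[1],r2[0]+s[1]*r2[1]; return (p+q)/2,np.linalg.norm(p-q)
def blob(c,lo,hi,box):
    x0,y0,x1,y1=box; h=cv2.cvtColor(c["color"][y0:y1,x0:x1],cv2.COLOR_BGR2HSV)
    n,l,s,m=cv2.connectedComponentsWithStats(cv2.inRange(h,lo,hi)); i=1+np.argmax(s[1:,4])
    return m[i]+[x0,y0],s[i]+[x0,y0,0,0,0]
E
python3 - <<'E'
from h import *
S,T=cap("side"),cap("top")
B=((100,120,40),(125,255,255)); Br=((18,80,90),(32,255,255));R=((0,150,80),(8,255,255))
bs,bt=blob(S,*B,(310,155,345,185)),blob(T,*B,(322,200,348,222))
print(bs,bt,tri(ray(S,bs[0]),ray(T,bt[0])),plane(T,bt[0],166))
for z,c,b in((1,S,(225,218,258,240)),(2,T,(225,172,250,200))):
    p=blob(c,*Br,b); print("brass",p,plane(c,p[0],102))
a=cv2.resize(T["color"][165:220,185:260],None,fx=6,fy=6,interpolation=cv2.INTER_CUBIC)
b=cv2.resize(S["color"][210:295,200:275],None,fx=5,fy=5,interpolation=cv2.INTER_CUBIC)
o=np.zeros((430,800,3),np.uint8);o[:330,:450]=a[:,:450];o[:425,455:800]=b[:,:345];cv2.imwrite("pics/z1.png",o)
E
```

```text
(array([327.40909091, 167.89393939]), array([324, 164,   8,   9,  66])) (array([333.40384615, 210.59615385]), array([330, 207,   8,   8,  52])) (array([ 473.17246503, -250.0739045 ,  162.92650645]), np.float64(2.109039685968496)) [ 473.87142788 -249.13895146  166.        ]
brass (array([239.13372093, 227.84302326]), array([225, 222,  28,  13, 172])) [552.51456426  51.66943248 102.        ]
brass (array([235.26605505, 186.18348624]), array([228, 179,  15,  16, 109])) [554.46126655  53.8058582  102.        ]
```

View pics/z1.png

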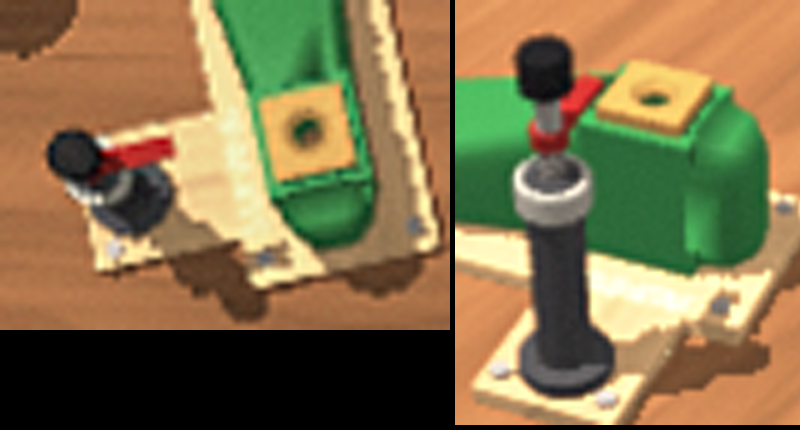

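The crops show the bore as a dark spot at about (235.9,186.4) in the top view and (240.2,229.4) in the side view. The pointer knob is at about (197.5,190.5) top and (218,223.4) side, and the red tongue points from it to the plate.

```bash
cat >> h.py <<'E'
from scipy.spatial.transform import Rotation as Ro
def delta(x,y,z,yaw=None):
    o=bot.get_obs(); R=Ro.from_euler('xyz',o["tcp_rot"])
    out=R.inv().apply(np.array([x,y,z])-o["tool_pos"])
    w=None
    if yaw is not None: w=(R.inv()*Ro.from_euler('xyz',[np.pi,0,yaw])).as_rotvec()
    print("tcp",o["tool_pos"].round(1),o["tcp_rot"].round(3),"tool shift mm",out.round(1),"turn",w if w is None else w.round(3),"F",o["contact_force"].round(1),"grip",round(o["grip_width"],1),round(o["finger_force"],1),"t",round(o["time"],2))
E
python3 - <<'E'
from h import *
S,T=cap("side"),cap("top")
Y=((22,150,120),(32,255,255))
ys,yt=blob(S,*Y,(295,172,312,192)),blob(T,*Y,(295,195,312,212))
yl=tri(ray(S,ys[0]),ray(T,yt[0]));print("yellow",yl)
b=tri(ray(S,(240.2,229.4)),ray(T,(235.9,186.4)));print("bore",b,plane(T,(235.9,186.4),100),plane(S,(240.2,229.4),100))
p=tri(ray(S,(217.9,223.3)),ray(T,(197.2,190.4)));print("pknob",p)
d=p[0]-b[0];print("bore->ptr ang",np.arctan2(d[1],d[0]),np.hypot(d[0],d[1]))
r=np.array([473.2,-250,163]);e=yl[0]-r;print("rod->yellow ang",np.arctan2(e[1],e[0]),np.hypot(*e[:2]))
delta(473.2,-249.8,226)
E
```

```text
yellow (array([ 496.8626031 , -156.40133568,  148.3841469 ]), np.float64(2.947747695540506))
bore (array([552.57437416,  51.02711248,  97.26734072]), np.float64(4.342053895609937)) [554.05927896  51.95259444 100.        ] [548.0379981   53.27194044 100.        ]
pknob (array([527.73579515, 158.31667208, 186.72255773]), np.float64(3.351813249374846))
bore->ptr ang 1.798298136972914 110.12722009705965
rod->yellow ang 1.3231754667897397 96.54340343944581
tcp [ 145.  -504.5  226.5] [-3.141 -0.     0.28 ] tool shift mm [ 385.8 -154.1    0.6] turn None F [-0.1  0.4  0.1] grip 91.9 0.0 t 0.3
```

```bash
python3 -m crank '[[0.0386,-0.0154,0,0,0,0],[0.0386,-0.0154,0,0,0,0],[0.0386,-0.0154,0,0,0,0],[0.0386,-0.0154,0,0,0,0],[0.0386,-0.0154,0,0,0,0]]' 100
python3 -m crank '[[0.0386,-0.0154,0,0,0,0],[0.0386,-0.0154,0,0,0,0],[0.0386,-0.0154,0,0,0,0],[0.0386,-0.0154,0,0,0,0],[0.0386,-0.0154,0,0,0,0]]'
python3 -m crank '[[0,0,0,0,0,-0.17],[0,0,0,0,0,-0.17],[0,0,0,0,0,-0.17],[0,0,0,0,0,-0.17],[0,0,0,0,0,-0.17]]'
python3 -m crank '[[0,0,0,0,0,-0.17],[0,0,0,0,0,-0.17],[0,0,0,0,0,-0.17],[0,0,0,0,0,-0.16],[0,0,0,0,0,0]]'
python3 - <<'E'
from h import *
delta(473.2,-249.8,145,1.8)
c=cap("side");cv2.imwrite("pics/s1.png",cv2.resize(c["color"][80:230,270:420],None,fx=3.5,fy=3.5))
E
```

```text
time: 0.92
tool_pos: [310.2, -376.4, 226.8]
tcp_rot: [3.141, -0.0, 0.28]
contact_force: [0.6, -0.4, -0.2]
grip_width: 91.7
finger_force: 0.0
time: 1.55
tool_pos: [474.5, -249.0, 226.7]
tcp_rot: [3.141, 0.0, 0.28]
contact_force: [0.9, -1.0, 0.3]
grip_width: 91.9
finger_force: 0.0
time: 2.17
tool_pos: [473.4, -249.9, 226.6]
tcp_rot: [-3.141, 0.0, 1.135]
contact_force: [0.6, -0.7, -0.5]
grip_width: 91.9
finger_force: 0.0
time: 2.8
tool_pos: [473.4, -249.9, 226.6]
tcp_rot: [-3.141, -0.0, 1.798]
contact_force: [0.0, -0.4, 0.0]
grip_width: 91.9
finger_force: 0.0
tcp [ 473.4 -249.9  226.6] [-3.141 -0.     1.798] tool shift mm [ 0.2 -0.1 81.6] turn [-0.    -0.    -0.002] F [ 0.  -0.4  0. ] grip 91.9 0.0 t 2.8
```

View pics/s1.png

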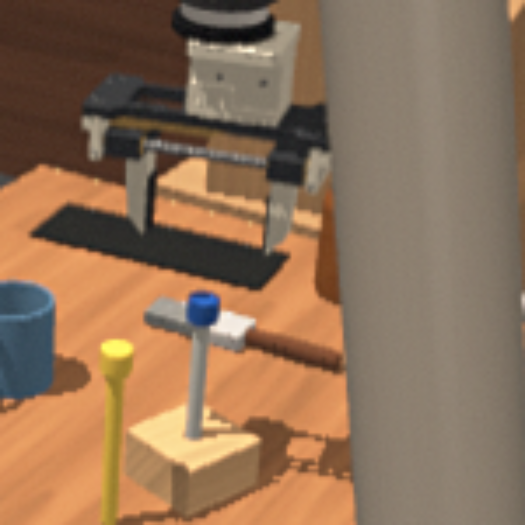

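The fingers straddle the blue knob, at (203,305) in the crop, and the yellow rod is clear of them. I'll go down and grip.

```bash
python3 -m crank '[[0,0,0.018,0,0,0],[0,0,0.018,0,0,0],[0,0,0.018,0,0,0],[0,0,0.018,0,0,0],[0,0,0.0095,0,0,0]]'
python3 -m crank '[[0,0,0,0,0,0],[0,0,0,0,0,0],[0,0,0,0,0,0],[0,0,0,0,0,0],[0,0,0,0,0,0]]' 0
python3 -m crank '[[0,0,0,0,0,0],[0,0,0,0,0,0],[0,0,0,0,0,0]]'
python3 -m crank '[[0,0,-0.01,0,0,0],[0,0,-0.02,0,0,0],[0,0,-0.03,0,0,0],[0,0,-0.03,0,0,0],[0,0,-0.03,0,0,0]]'
python3 -m crank '[[0,0,-0.02,0,0,0],[0,0,0,0,0,0],[0,0,0,0,0,0]]'
python3 - <<'E'
from h import *
delta(552.5,52,285,1.8)
E
```

```text
time: 3.48
tool_pos: [473.1, -249.8, 144.3]
tcp_rot: [-3.141, -0.001, 1.797]
contact_force: [-0.6, -0.7, 0.8]
grip_width: 91.8
finger_force: 0.0
time: 4.1
tool_pos: [473.5, -250.0, 145.4]
tcp_rot: [3.141, 0.0, 1.8]
contact_force: [0.0, -0.4, 0.5]
grip_width: 46.3
finger_force: 0.0
time: 4.47
tool_pos: [473.4, -250.0, 145.2]
tcp_rot: [-3.141, 0.0, 1.8]
contact_force: [-0.8, -0.1, 1.0]
grip_width: 25.0
finger_force: 30.0
time: 5.1
tool_pos: [473.4, -249.9, 266.8]
tcp_rot: [3.141, 0.0, 1.8]
contact_force: [0.2, -0.8, -2.7]
grip_width: 25.3
finger_force: 30.0
time: 5.48
tool_pos: [473.1, -249.7, 284.4]
tcp_rot: [-3.141, -0.001, 1.8]
contact_force: [0.5, 0.1, -1.5]
grip_width: 25.1
finger_force: 30.0
tcp [ 473.1 -249.7  284.4] [-3.141e+00 -1.000e-03  1.800e+00] tool shift mm [275.8 145.9  -0.5] turn [-0.001 -0.001 -0.   ] F [ 0.5  0.1 -1.5] grip 25.1 30.0 t 5.47
```

```bash
python3 -m crank '[[0.0276,0.0146,0,0,0,0],[0.0276,0.0146,0,0,0,0],[0.0276,0.0146,0,0,0,0],[0.0276,0.0146,0,0,0,0],[0.0276,0.0146,0,0,0,0]]'
python3 -m crank '[[0.0276,0.0146,0,0,0,0],[0.0276,0.0146,0,0,0,0],[0.0276,0.0146,0,0,0,0],[0.0276,0.0146,0,0,0,0],[0.0276,0.0146,0,0,0,0]]'
python3 -m crank '[[0,0,0,0,0,0],[0,0,0,0,0,0],[0,0,0,0,0,0],[0,0,0.03,0,0,0],[0,0,0,0,0,0]]'
python3 - <<'E'
from h import *
delta(552.5,52,285,1.8)
S,T=cap("side"),cap("top")
a=cv2.resize(S["color"][130:260,190:290],None,fx=4.5,fy=4.5,interpolation=cv2.INTER_CUBIC)
b=cv2.resize(T["color"][150:225,195:270],None,fx=4.5,fy=4.5,interpolation=cv2.INTER_CUBIC)
o=np.zeros((586,790,3),np.uint8);o[:585,:450]=a;o[:337,452:789]=b;cv2.imwrite("pics/s2.png",o)
E
```

```text
time: 6.1
tool_pos: [512.9, -97.8, 283.9]
tcp_rot: [-3.139, -0.001, 1.8]
contact_force: [0.3, 0.7, -0.9]
grip_width: 25.3
finger_force: 30.0
time: 6.72
tool_pos: [552.7, 53.0, 283.8]
tcp_rot: [-3.139, -0.001, 1.8]
contact_force: [0.9, 1.0, -1.0]
grip_width: 25.6
finger_force: 30.0
time: 7.35
tool_pos: [551.7, 51.2, 253.3]
tcp_rot: [-3.137, -0.001, 1.799]
contact_force: [-0.2, -0.4, -1.2]
grip_width: 25.3
finger_force: 30.0
tcp [551.7  51.2 253.3] [-3.137e+00 -1.000e-03  1.799e+00] tool shift mm [  0.6   0.8 -31.7] turn [-0.005 -0.001 -0.001] F [-0.2 -0.4 -1.2] grip 25.3 30.0 t 7.35Traceback (most recent call last):
  File "<stdin>", line 6, in <module>
ValueError: could not broadcast input array from shape (338,338,3) into shape (337,337,3)
```

Run:
```python
from h import *
S=cap("side")
cv2.imwrite("pics/s2.png",cv2.resize(S["color"][150:250,200:290],None,fx=6,fy=6,interpolation=cv2.INTER_CUBIC))
```

```text
(no output)
```

View pics/s2.png

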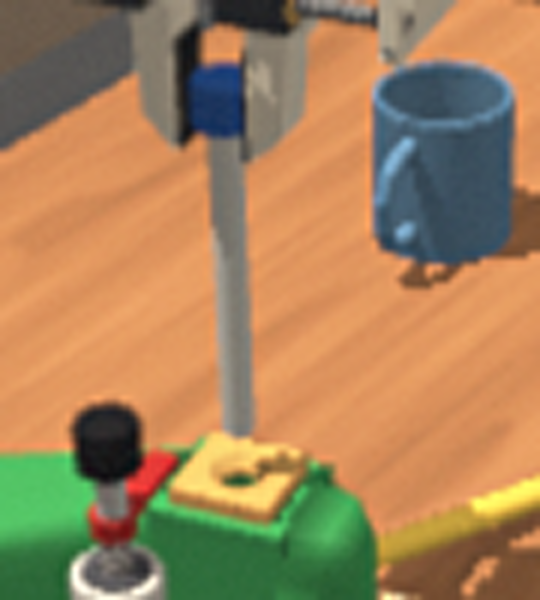

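The rod hangs above the plate. Its foot is at about (237,432) in the crop and the bore's dark centre at (239,479). I'll check the offset by ray-casting in this same view.

Run:
```python
from h import *
S=cap("side")
px=lambda u,v:(200+u/6-.42,150+v/6-.42)
print("foot",plane(S,px(237,430),118),"foot hit along ray near tcp xy")
for z in (97,100): print("bore",z,plane(S,px(239,479),z))
print("shaft top (z 238)",plane(S,px(226,138),241),"knob c",plane(S,px(219,100),272))
# plate edges: mask quadrilateral centre
h=cv2.cvtColor(S["color"],cv2.COLOR_BGR2HSV)
T=cap("top")
m=cv2.inRange(h,(14,90,140),(30,255,255))[218:242,222:258]
n,l,s,ce=cv2.connectedComponentsWithStats(m);i=1+np.argmax(s[1:,4])
pts=np.argwhere(l==i)[:,::-1]+[222,218]; hull=cv2.convexHull(pts.astype(np.float32)); print(s[i],cv2.minAreaRect(hull)[0],[plane(S,p[0],102).round(0)[:2].tolist() for p in cv2.approxPolyDP(hull,2.,True)])
```

```text
foot [555.62497519  46.94012042 118.        ] foot hit along ray near tcp xy
bore 97 [552.26299951  51.13927543  97.        ]
bore 100 [549.61024285  54.42263067 100.        ]
shaft top (z 238) [571.24030825  26.93990097 241.        ] knob c [556.11577421  48.99147437 272.        ]
[  4   4  27  15 236] (238.2960205078125, 228.87197875976562) [[531.0, 27.0], [522.0, 72.0], [560.0, 83.0], [590.0, 57.0], [571.0, 33.0]]
```

Sideways the rod is aligned within 1 mm, and the countersink allows about 7 mm. I'll go down slowly and watch the force.

```bash
python3 -m crank '[[0.0005,0.0008,0.004,0,0,0],[0,0,0.005,0,0,0],[0,0,0.005,0,0,0],[0,0,0.003,0,0,0],[0,0,0.003,0,0,0]]'
python3 -m crank '[[0,0,0.002,0,0,0],[0,0,0.002,0,0,0],[0,0,0.002,0,0,0],[0,0,0,0,0,0]]'
python3 - <<'E'
from h import *
delta(552.5,52,285,1.8)
E
```

```text
time: 8.22
tool_pos: [553.7, 52.6, 234.9]
tcp_rot: [-3.141, 0.0, 1.8]
contact_force: [-0.1, -0.2, -1.2]
grip_width: 25.4
finger_force: 30.0
time: 8.72
tool_pos: [553.6, 52.6, 229.0]
tcp_rot: [-3.141, 0.0, 1.8]
contact_force: [0.3, -0.6, -1.4]
grip_width: 25.3
finger_force: 30.0
tcp [553.6  52.6 229. ] [-3.141  0.     1.8  ] tool shift mm [ -0.3  -1.2 -56. ] turn [-0.  0. -0.] F [ 0.3 -0.6 -1.4] grip 25.3 30.0 t 8.72
```

```bash
python3 -m crank '[[0,0,0.002,0,0,0],[0,0,0.002,0,0,0],[0,0,0.002,0,0,0],[0,0,0,0,0,0]]'
python3 -m crank '[[0,0,0.002,0,0,0],[0,0,0.002,0,0,0],[0,0,0.002,0,0,0],[0,0,0,0,0,0]]'
```

```text
time: 9.22
tool_pos: [553.6, 52.6, 223.0]
tcp_rot: [-3.141, -0.0, 1.8]
contact_force: [0.0, -0.3, -0.9]
grip_width: 25.5
finger_force: 30.0
time: 9.72
tool_pos: [553.6, 52.6, 216.9]
tcp_rot: [-3.141, -0.0, 1.8]
contact_force: [1.0, -0.1, -1.0]
grip_width: 25.2
finger_force: 30.0
```

```bash
for i in 1; do python3 -m crank '[[0,0,0.002,0,0,0],[0,0,0.002,0,0,0],[0,0,0,0,0,0]]'; python3 -m crank '[[0,0,0.002,0,0,0],[0,0,0.002,0,0,0],[0,0,0,0,0,0]]'; done | grep -E "pos|contact"
```

```text
tool_pos: [553.6, 52.6, 213.0]
contact_force: [0.4, -1.0, -1.5]
tool_pos: [553.6, 52.6, 208.9]
contact_force: [0.3, -0.6, -1.2]
```

```bash
{ python3 -m crank '[[0,0,0.0015,0,0,0],[0,0,0.0015,0,0,0],[0,0,0,0,0,0]]'; python3 -m crank '[[0,0,0.0015,0,0,0],[0,0,0.0015,0,0,0],[0,0,0,0,0,0]]'; } | grep -E "pos|contact"
```

```text
tool_pos: [553.6, 52.6, 206.0]
contact_force: [-0.6, -0.7, -1.8]
tool_pos: [553.6, 52.6, 203.0]
contact_force: [0.2, 0.1, -1.4]
```

```bash
{ python3 -m crank '[[0,0,0.0015,0,0,0],[0,0,0.0015,0,0,0],[0,0,0,0,0,0]]'; python3 -m crank '[[0,0,0.0015,0,0,0],[0,0,0.0015,0,0,0],[0,0,0,0,0,0]]'; } | grep -E "pos|contact"
```

```text
tool_pos: [553.6, 52.6, 200.0]
contact_force: [-0.8, 0.1, -1.3]
tool_pos: [553.6, 52.6, 197.0]
contact_force: [-0.7, -0.7, -1.5]
```

```bash
{ python3 -m crank '[[0,0,0.0015,0,0,0],[0,0,0.0015,0,0,0],[0,0,0,0,0,0]]'; python3 -m crank '[[0,0,0.001,0,0,0],[0,0,0.001,0,0,0],[0,0,0,0,0,0]]'; } | grep -E "pos|contact"
```

```text
tool_pos: [553.8, 52.6, 194.5]
contact_force: [-0.9, -0.6, 3.5]
tool_pos: [553.7, 52.6, 192.1]
contact_force: [-0.9, -0.4, 2.5]
```

```bash
{ python3 -m crank '[[0,0,0.0015,0,0,0],[0,0,0.0015,0,0,0],[0,0,0,0,0,0]]'; python3 -m crank '[[0,0,0.001,0,0,0],[0,0,0.001,0,0,0],[0,0,0,0,0,0]]'; } | grep -E "pos|contact"
```

```text
tool_pos: [553.6, 52.6, 188.9]
contact_force: [0.2, -0.3, 1.9]
tool_pos: [553.6, 52.6, 187.0]
contact_force: [-0.9, -0.4, 2.8]
```

The cork was met at a TCP height of about 195 mm and is sliding. It should bottom between 185 and 175 mm.

```bash
{ python3 -m crank '[[0,0,0.001,0,0,0],[0,0,0,0,0,0]]'; python3 -m crank '[[0,0,0.001,0,0,0],[0,0,0,0,0,0]]'; } | grep -E "pos|contact"
```

```text
tool_pos: [553.6, 52.6, 186.1]
contact_force: [-0.2, -0.3, 2.0]
tool_pos: [553.7, 52.6, 185.1]
contact_force: [0.3, -0.6, 3.0]
```

```bash
{ python3 -m crank '[[0,0,0.001,0,0,0],[0,0,0,0,0,0]]'; python3 -m crank '[[0,0,0.001,0,0,0],[0,0,0,0,0,0]]'; } | grep -E "pos|contact"
```

```text
tool_pos: [553.6, 52.6, 184.1]
contact_force: [-0.3, -1.0, 2.6]
tool_pos: [553.7, 52.6, 183.1]
contact_force: [-0.0, -0.2, 2.9]
```

```bash
{ python3 -m crank '[[0,0,0.001,0,0,0],[0,0,0,0,0,0]]'; } | grep -E "pos|contact"
```

```text
tool_pos: [553.6, 52.6, 182.1]
contact_force: [-1.3, -0.1, 2.5]
```

```bash
{ python3 -m crank '[[0,0,0.001,0,0,0],[0,0,0,0,0,0]]'; python3 -m crank '[[0,0,0.001,0,0,0],[0,0,0,0,0,0]]'; } | grep -E "pos|contact"
```

```text
tool_pos: [553.6, 52.6, 181.1]
contact_force: [-0.0, -0.5, 3.0]
tool_pos: [553.8, 52.6, 180.7]
contact_force: [-1.7, -0.7, 6.8]
```

```bash
{ python3 -m crank '[[0,0,0.001,0,0,0],[0,0,0,0,0,0]]'; } | grep -E "pos|contact"
```

```text
tool_pos: [554.1, 52.5, 180.6]
contact_force: [-2.4, -1.9, 11.9]
```

```bash
{ python3 -m crank '[[0,0,0.001,0,0,0],[0,0,0,0,0,0]]'; } | grep -E "pos|contact"
```

```text
tool_pos: [554.3, 52.4, 180.5]
contact_force: [-3.8, -0.6, 18.0]
```

The force rose to 18 N while the height stayed at 180.6 mm, so the rod is bottomed. I'll hold, relax, let go and lift clear.

```bash
{ python3 -m crank '[[0,0,0,0,0,0],[0,0,0,0,0,0],[0,0,0,0,0,0],[0,0,0,0,0,0],[0,0,0,0,0,0]]'; python3 -m crank '[[0,0,-0.001,0,0,0],[0,0,-0.001,0,0,0],[0,0,-0.0008,0,0,0],[0,0,0,0,0,0]]'; python3 -m crank '[[0,0,0,0,0,0],[0,0,0,0,0,0],[0,0,0,0,0,0],[0,0,0,0,0,0],[0,0,0,0,0,0]]' 100;  python3 -m crank '[[0,0,0,0,0,0],[0,0,0,0,0,0],[0,0,-0.005,0,0,0],[0,0,-0.015,0,0,0],[0,0,-0.015,0,0,0]]'; python3 -m crank '[[0,0,-0.015,0,0,0],[0,0,-0.01,0,0,0],[0,0,0,0,0,0]]'; }
python3 - <<'E'
from h import *
delta(528.6,159.3,230,1.8)
S=cap("side")
cv2.imwrite("pics/s3.png",cv2.resize(S["color"][150:250,190:290],None,fx=6,fy=6,interpolation=cv2.INTER_CUBIC))
E
```

```text
time: 16.35
tool_pos: [554.3, 52.4, 180.5]
tcp_rot: [3.139, 0.001, 1.8]
contact_force: [-4.0, -1.4, 17.4]
grip_width: 25.1
finger_force: 30.0
time: 16.85
tool_pos: [553.6, 52.6, 180.7]
tcp_rot: [-3.141, -0.0, 1.8]
contact_force: [-1.1, -0.8, 2.0]
grip_width: 25.4
finger_force: 30.0
time: 17.48
tool_pos: [553.6, 52.6, 181.0]
tcp_rot: [-3.142, 0.0, 1.8]
contact_force: [0.3, 0.1, 0.0]
grip_width: 71.2
finger_force: 0.0
time: 18.1
tool_pos: [553.9, 52.6, 217.5]
tcp_rot: [3.141, 0.0, 1.8]
contact_force: [0.7, 0.7, -0.5]
grip_width: 91.9
finger_force: 0.0
time: 18.48
tool_pos: [554.1, 52.6, 242.0]
tcp_rot: [3.14, 0.001, 1.8]
contact_force: [0.6, -0.2, -0.8]
grip_width: 91.6
finger_force: 0.0
tcp [554.1  52.6 242. ] [3.14e+00 1.00e-03 1.80e+00] tool shift mm [109.7  -0.6  11.9] turn [ 0.002  0.001 -0.   ] F [ 0.6 -0.2 -0.8] grip 91.6 0.0 t 18.48
```

View pics/s3.png

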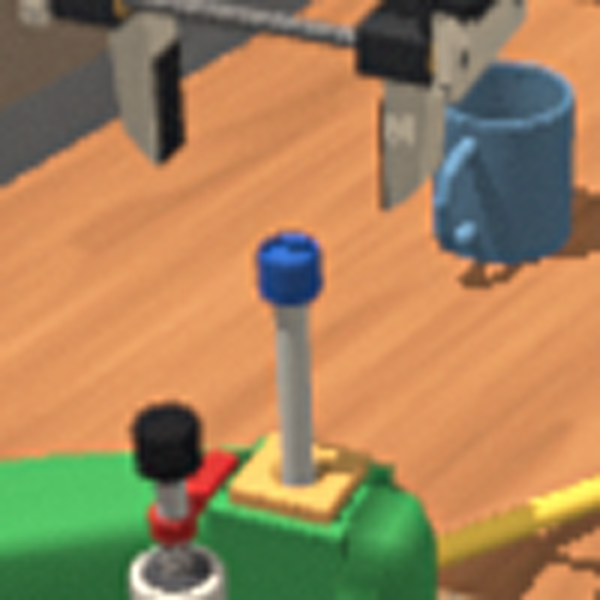

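The rod stands upright in the bore and the fingers are clear of it. The pointer knob is at (168,440) in the crop, still low. I'll go over it and down.

```bash
{ python3 -m crank '[[0.022,0,0,0,0,0],[0.022,0,0,0,0,0],[0.022,0,0,0,0,0],[0.022,0,0,0,0,0],[0.022,0,0,0,0,0]]'; python3 -m crank '[[0,0,0.02,0,0,0],[0,0,0.02,0,0,0],[0,0,0.02,0,0,0],[0,0,0.015,0,0,0],[0,0,0,0,0,0]]'; }|grep -E "pos|contact"
python3 - <<'E'
from h import *
delta(528.6,159.3,167,1.8)
S,T=cap("side"),cap("top")
cv2.imwrite("pics/s4.png",cv2.resize(S["color"][150:250,190:290],None,fx=6,fy=6,interpolation=cv2.INTER_CUBIC))
E
```

```text
tool_pos: [528.1, 160.3, 240.1]
contact_force: [0.4, 0.2, -0.2]
tool_pos: [527.9, 159.6, 164.6]
contact_force: [-0.1, -0.5, 0.7]
tcp [527.9 159.6 164.6] [-3.139 -0.     1.8  ] tool shift mm [-0.4  0.6 -2.4] turn [-0.003 -0.    -0.   ] F [-0.1 -0.5  0.7] grip 91.6 0.0 t 19.77
```

View pics/s4.png

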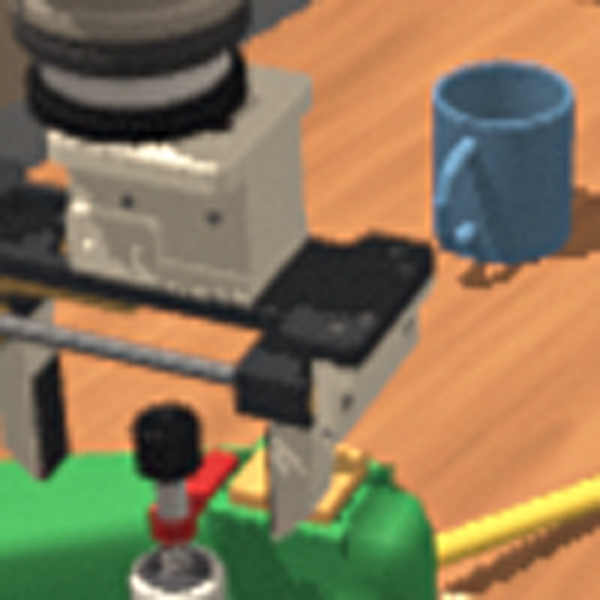

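Open fingers straddle the pointer knob, at (168,442) in the crop, and nothing is touching. I'll estimate its height against the rod knob in the same camera.

```bash
cat >> h.py <<'E'
def zat(c,uv,xy):
    return tri(ray(c,uv),(np.array([*xy,0.]),np.array([0,0,1.])))
E
python3 - <<'E'
from h import *
S=cap("side"); px=lambda u,v:(190+u/6-.42,150+v/6-.42)
print("rod knob (199.3)",zat(S,px(289,270),(553.6,52.6)))
print("ptr knob",zat(S,px(168,442),(528.3,159.5)))
print("tongue tip upper mid",zat(S,px(226,456),(553.6-.227*65,52.6+.974*65)))
print("finger mid 164.6",zat(S,px(163,505),(528,159.6)))
E
```

```text
rod knob (199.3) (array([553.03577325,  52.14363861, 198.61980119]), np.float64(1.451368385900546))
ptr knob (array([527.50437953, 158.78026547, 186.76472694]), np.float64(2.1457210622292164))
tongue tip upper mid (array([537.8849122 , 115.08343925, 151.16892886]), np.float64(2.533749206493537))
finger mid 164.6 (array([528.572779  , 160.12251206, 158.77015848]), np.float64(1.5506058624159538))
```

```bash
{ python3 -m crank '[[0,0,-0.003,0,0,0],[0,0,0,0,0,0],[0,0,0,0,0,0],[0,0,0,0,0,0],[0,0,0,0,0,0]]' 0; python3 -m crank '[[0,0,0,0,0,0],[0,0,0,0,0,0],[0,0,0,0,0,0],[0,0,0,0,0,0],[0,0,0,0,0,0]]';python3 -m crank '[[0,0,-0.004,0,0,0],[0,0,-0.006,0,0,0],[0,0,-0.006,0,0,0],[0,0,-0.006,0,0,0],[0,0,-0.006,0,0,0]]'; python3 -m crank '[[0,0,-0.006,0,0,0],[0,0,-0.006,0,0,0],[0,0,-0.006,0,0,0],[0,0,-0.004,0,0,0],[0,0,0,0,0,0]]'; }|grep -vE "rot"
python3 - <<'E'
from h import *
S=cap("side")
cv2.imwrite("pics/s5.png",cv2.resize(S["color"][150:250,190:290],None,fx=6,fy=6,interpolation=cv2.INTER_CUBIC))
E
```

```text
time: 20.55
tool_pos: [528.7, 159.8, 169.0]
contact_force: [0.4, -1.0, -0.2]
grip_width: 46.5
finger_force: 0.0
time: 21.18
tool_pos: [527.5, 159.5, 168.7]
contact_force: [-4.4, -2.5, 2.1]
grip_width: 25.2
finger_force: 30.0
time: 21.8
tool_pos: [527.5, 159.5, 196.6]
contact_force: [-6.1, -1.9, -5.0]
grip_width: 25.5
finger_force: 30.0
time: 22.42
tool_pos: [527.5, 159.5, 219.2]
contact_force: [-6.2, -2.6, -0.5]
grip_width: 25.2
finger_force: 30.0
```

View pics/s5.png

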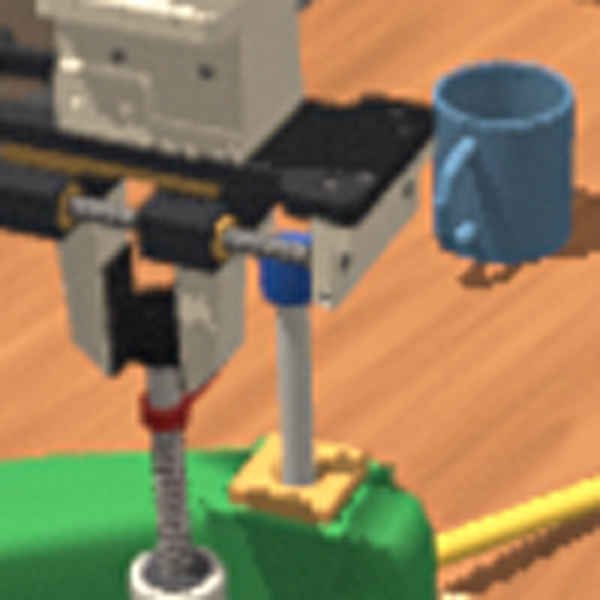

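The pointer is up and gripped, with its red collar at (166,408). The tongue is hidden behind a finger. I'll go up another 5.5 mm, let go, lift clear and measure.

```bash
{ python3 -m crank '[[0,0,-0.003,0,0,0],[0,0,-0.0025,0,0,0],[0,0,0,0,0,0],[0,0,0,0,0,0],[0,0,0,0,0,0]]'; python3 -m crank '[[0,0,0,0,0,0],[0,0,0,0,0,0],[0,0,0,0,0,0],[0,0,0,0,0,0],[0,0,0,0,0,0]]' 100;python3 -m crank '[[0,0,0,0,0,0],[0,0,0,0,0,0],[0,0,-0.02,0,0,0],[0,0,-0.02,0,0,0],[0,0,-0.02,0,0,0]]'; python3 -m crank '[[0,0,-0.02,0,0,0],[0,0,0,0,0,0],[0,0,0,0,0,0]]'; }|grep -vE "rot"
python3 - <<'E'
from h import *
S=cap("side");T=cap("top")
cv2.imwrite("raw.png",S["color"])
cv2.imwrite("pics/s6.png",cv2.resize(S["color"][160:220,200:270],None,fx=10,fy=10,interpolation=cv2.INTER_CUBIC))
E
```

```text
time: 23.1
tool_pos: [527.5, 159.5, 224.4]
contact_force: [-6.2, -2.1, -3.2]
grip_width: 25.0
finger_force: 30.0
time: 23.72
tool_pos: [528.8, 159.8, 224.6]
contact_force: [-0.2, -0.1, -0.3]
grip_width: 70.6
finger_force: 0.0
time: 24.35
tool_pos: [528.7, 159.7, 285.1]
contact_force: [-0.2, 0.6, -0.4]
grip_width: 92.1
finger_force: 0.0
time: 24.72
tool_pos: [528.4, 159.7, 303.6]
contact_force: [-1.3, -0.0, -0.0]
grip_width: 91.9
finger_force: 0.0
```

View pics/s6.png

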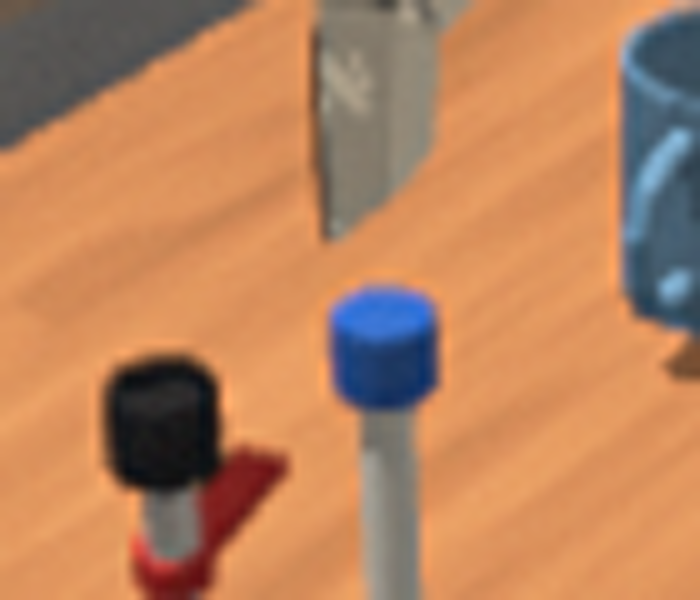

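The rod knob's top face is centred at (385,314) in the crop, the pointer knob's top at (162,384) with its middle at (162,423), and the tongue tip's upper face is at about (268,457). Next I'll work out heights.

Run:
```python
from h import *
S=cap("side"); px=lambda u,v:(200+u/10-.45,160+v/10-.45)
r=(553.6,52.6); tip=(r[0]-.227*65,r[1]+.974*65); p=(528.0,159.6)
a=zat(S,px(385,314),r); b=zat(S,px(268,457),tip); c=zat(S,px(162,384),p); d=zat(S,px(162,423),p)
print("rod top",a,"\ntip",b,"\nknob top-44",c[0][2]-44,"\nknob mid-33",d[0][2]-33, "rodmid", zat(S,px(385,348),r)[0])
```

```text
rod top (array([552.61965406,  51.80889967, 208.58502219]), np.float64(2.5194585842611628)) 
tip (array([537.62719285, 114.86318084, 207.00740592]), np.float64(3.211781193425535)) 
knob top-44 208.27533304686818 
knob mid-33 209.5511857327545 rodmid [552.74782662  51.9118407  199.22419321]
```

The tongue is within about 1.5 mm of the rod's top by three estimates, against a limit of 4 mm. Everything stands free, so I'll hand it in.

```bash
python3 -c "
from plant import bot
print(bot.close_job())"
```

```text
the job is handed in; nothing more can be done
None
```

The job is handed in but returned no verdict: the rod was bottomed with a firm push of about 18 N and stands free in the bore, the pointer's tongue measures within about 1.5 mm of the knob top (limit 4 mm), and I saw no contact with the other things on the bench.

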